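Move the seasonings from tray to rack in the same order

TASK

Move the four things standing on the white tray to the empty dark wooden rack, one upright on each round cork mark, well centred, in the same order counted from the handle: what stands nearest the tray's handle goes nearest the rack's handle, and so on along the row. Keep them upright on the way and leave the kitchen timer where it is.

Things in the scene. Friction and masses are not known exactly. Their poses are not given: they have to be found in the camera images.
- mill_mid (a point): wooden pepper mill with a waist and a ball-shaped head, the tallest of the four: 58 mm across at the foot, 170 mm high, 0.18 kg. Loose, stands upright. Point: on its axis, half-way up; z axis up (85 mm above its foot). Best gripped round the head (50 mm across), 140 mm above its foot
- shaker_mid (a point): small glass salt shaker with a grey domed cap, 44 mm across, 90 mm high, 0.1 kg. Loose, stands upright. Point: on its axis, half-way up; z axis up (45 mm above its foot). Best gripped about 60 mm above its foot
- spice_mid (a point): narrow spice jar with a red screw cap, 45 mm across, 106 mm high, 0.11 kg. Loose, stands upright. Point: on its axis, half-way up; z axis up (53 mm above its foot). Best gripped about 70 mm above its foot
- jar_mid (a point): wide honey jar with a red lid, 64 mm across, 97 mm high, 0.39 kg. Loose, stands upright. Point: on its axis, half-way up; z axis up (48.5 mm above its foot). Best gripped about 65 mm above its foot
- mill_pad: round cork pad, 72 mm across, fixed on the white tray (320 x 104 mm, steel loop handle at one end, 8 mm lips along its sides); the pepper mill stands on it at the start. Four pads in a straight row, centres 76 mm apart. Origin: centre of its underside; its top is 4 mm above that, 14 mm above the worktop. +y axis: along the row towards the tray's handle end; x: across the row
- shaker_pad: round cork pad, 72 mm across, fixed on the white tray (320 x 104 mm, steel loop handle at one end, 8 mm lips along its sides); the salt shaker stands on it at the start. Four pads in a straight row, centres 76 mm apart. Origin: centre of its underside; its top is 4 mm above that, 14 mm above the worktop. +y axis: along the row towards the tray's handle end; x: across the row
- spice_pad: round cork pad, 72 mm across, fixed on the white tray (320 x 104 mm, steel loop handle at one end, 8 mm lips along its sides); the spice jar stands on it at the start. Four pads in a straight row, centres 76 mm apart. Origin: centre of its underside; its top is 4 mm above that, 14 mm above the worktop. +y axis: along the row towards the tray's handle end; x: across the row
- jar_pad: round cork pad, 72 mm across, fixed on the white tray (320 x 104 mm, steel loop handle at one end, 8 mm lips along its sides); the honey jar stands on it at the start. Four pads in a straight row, centres 76 mm apart. Origin: centre of its underside; its top is 4 mm above that, 14 mm above the worktop. +y axis: along the row towards the tray's handle end; x: across the row
- rack: dark wooden rack, fixed, 320 mm long (own y), 104 mm wide (own x), brass loop handle at its -y end. Origin: centre of its underside on the worktop, z up. Its board is 14 mm above the worktop, with four round cork marks 68 mm across at own y = -114 (nearest the handle), -38, +38 and +114 mm, x = 0. Lips 8 mm high, 92 mm apart, run along the sides; end caps 12 mm high
- timer_mid (a point): kitchen timer with a dial, 72 mm across, 60 mm high, loose; a bystander. Point: its centre, half-way up. It stands behind the work, near the front edge of a wall cabinet that hangs over the back of the worktop from the middle to the right: keep the raised parts of the arm in front of that cabinet, pulling in rather than swinging wide when crossing over

How it is judged:
At the end, for the whole second after the job is handed in: All four things stand released and at rest on the rack's board, tilted less than 0.12 rad, each within 15 mm (along and across the rack) of the centre of its own mark; counted from the handles they stand in the order of their pads on the tray; the timer is within 30 mm of where it was (x of mill_mid in the frame of rack between -0.015 and 0.015 m and z of mill_mid in the frame of rack between 0.093 and 0.105 m and angle between each of mill_mid, shaker_mid, spice_mid, jar_mid's own z axis and vertical below 0.12 rad and linear speed of each of mill, shaker, spice, jar below 0.03 m/s and ((y of each of shaker_pad, spice_pad, jar_pad in the frame of mill_pad below 0 m and y of mill_mid in the frame of rack between -0.129 and -0.099 m) or (y of shaker_pad in the frame of mill_pad above 0 m and y of each of spice_pad, jar_pad in the frame of mill_pad below 0 m and y of mill_mid in the frame of rack between -0.053 and -0.023 m) or (y of each of shaker_pad, jar_pad in the frame of mill_pad below 0 m and y of spice_pad in the frame of mill_pad above 0 m and y of mill_mid in the frame of rack between -0.053 and -0.023 m) or (y of each of shaker_pad, spice_pad in the frame of mill_pad below 0 m and y of jar_pad in the frame of mill_pad above 0 m and y of mill_mid in the frame of rack between -0.053 and -0.023 m) or (y of each of shaker_pad, spice_pad in the frame of mill_pad above 0 m and y of jar_pad in the frame of mill_pad below 0 m and y of mill_mid in the frame of rack between 0.023 and 0.053 m) or (y of each of shaker_pad, jar_pad in the frame of mill_pad above 0 m and y of spice_pad in the frame of mill_pad below 0 m and y of mill_mid in the frame of rack between 0.023 and 0.053 m) or (y of shaker_pad in the frame of mill_pad below 0 m and y of each of spice_pad, jar_pad in the frame of mill_pad above 0 m and y of mill_mid in the frame of rack between 0.023 and 0.053 m) or (y of each of shaker_pad, spice_pad, jar_pad in the frame of mill_pad above 0 m and y of mill_mid in the frame of rack between 0.099 and 0.129 m)) and x of shaker_mid in the frame of rack between -0.015 and 0.015 m and z of shaker_mid in the frame of rack between 0.053 and 0.065 m and ((y of each of mill_pad, spice_pad, jar_pad in the frame of shaker_pad below 0 m and y of shaker_mid in the frame of rack between -0.129 and -0.099 m) or (y of mill_pad in the frame of shaker_pad above 0 m and y of each of spice_pad, jar_pad in the frame of shaker_pad below 0 m and y of shaker_mid in the frame of rack between -0.053 and -0.023 m) or (y of each of mill_pad, jar_pad in the frame of shaker_pad below 0 m and y of spice_pad in the frame of shaker_pad above 0 m and y of shaker_mid in the frame of rack between -0.053 and -0.023 m) or (y of each of mill_pad, spice_pad in the frame of shaker_pad below 0 m and y of jar_pad in the frame of shaker_pad above 0 m and y of shaker_mid in the frame of rack between -0.053 and -0.023 m) or (y of each of mill_pad, spice_pad in the frame of shaker_pad above 0 m and y of jar_pad in the frame of shaker_pad below 0 m and y of shaker_mid in the frame of rack between 0.023 and 0.053 m) or (y of each of mill_pad, jar_pad in the frame of shaker_pad above 0 m and y of spice_pad in the frame of shaker_pad below 0 m and y of shaker_mid in the frame of rack between 0.023 and 0.053 m) or (y of mill_pad in the frame of shaker_pad below 0 m and y of each of spice_pad, jar_pad in the frame of shaker_pad above 0 m and y of shaker_mid in the frame of rack between 0.023 and 0.053 m) or (y of each of mill_pad, spice_pad, jar_pad in the frame of shaker_pad above 0 m and y of shaker_mid in the frame of rack between 0.099 and 0.129 m)) and x of spice_mid in the frame of rack between -0.015 and 0.015 m and z of spice_mid in the frame of rack between 0.061 and 0.073 m and ((y of each of mill_pad, shaker_pad, jar_pad in the frame of spice_pad below 0 m and y of spice_mid in the frame of rack between -0.129 and -0.099 m) or (y of mill_pad in the frame of spice_pad above 0 m and y of each of shaker_pad, jar_pad in the frame of spice_pad below 0 m and y of spice_mid in the frame of rack between -0.053 and -0.023 m) or (y of each of mill_pad, jar_pad in the frame of spice_pad below 0 m and y of shaker_pad in the frame of spice_pad above 0 m and y of spice_mid in the frame of rack between -0.053 and -0.023 m) or (y of each of mill_pad, shaker_pad in the frame of spice_pad below 0 m and y of jar_pad in the frame of spice_pad above 0 m and y of spice_mid in the frame of rack between -0.053 and -0.023 m) or (y of each of mill_pad, shaker_pad in the frame of spice_pad above 0 m and y of jar_pad in the frame of spice_pad below 0 m and y of spice_mid in the frame of rack between 0.023 and 0.053 m) or (y of each of mill_pad, jar_pad in the frame of spice_pad above 0 m and y of shaker_pad in the frame of spice_pad below 0 m and y of spice_mid in the frame of rack between 0.023 and 0.053 m) or (y of mill_pad in the frame of spice_pad below 0 m and y of each of shaker_pad, jar_pad in the frame of spice_pad above 0 m and y of spice_mid in the frame of rack between 0.023 and 0.053 m) or (y of each of mill_pad, shaker_pad, jar_pad in the frame of spice_pad above 0 m and y of spice_mid in the frame of rack between 0.099 and 0.129 m)) and x of jar_mid in the frame of rack between -0.015 and 0.015 m and z of jar_mid in the frame of rack between 0.0565 and 0.0685 m and ((y of each of mill_pad, shaker_pad, spice_pad in the frame of jar_pad below 0 m and y of jar_mid in the frame of rack between -0.129 and -0.099 m) or (y of mill_pad in the frame of jar_pad above 0 m and y of each of shaker_pad, spice_pad in the frame of jar_pad below 0 m and y of jar_mid in the frame of rack between -0.053 and -0.023 m) or (y of each of mill_pad, spice_pad in the frame of jar_pad below 0 m and y of shaker_pad in the frame of jar_pad above 0 m and y of jar_mid in the frame of rack between -0.053 and -0.023 m) or (y of each of mill_pad, shaker_pad in the frame of jar_pad below 0 m and y of spice_pad in the frame of jar_pad above 0 m and y of jar_mid in the frame of rack between -0.053 and -0.023 m) or (y of each of mill_pad, shaker_pad in the frame of jar_pad above 0 m and y of spice_pad in the frame of jar_pad below 0 m and y of jar_mid in the frame of rack between 0.023 and 0.053 m) or (y of each of mill_pad, spice_pad in the frame of jar_pad above 0 m and y of shaker_pad in the frame of jar_pad below 0 m and y of jar_mid in the frame of rack between 0.023 and 0.053 m) or (y of mill_pad in the frame of jar_pad below 0 m and y of each of shaker_pad, spice_pad in the frame of jar_pad above 0 m and y of jar_mid in the frame of rack between 0.023 and 0.053 m) or (y of each of mill_pad, shaker_pad, spice_pad in the frame of jar_pad above 0 m and y of jar_mid in the frame of rack between 0.099 and 0.129 m)) and distance of timer_mid from where it was at the start of the episode below 0.03 m); the robot touches nothing.
It fails at once if the pepper mill is tipped over (angle between mill_mid's own z axis and vertical above 0.7 rad).
It fails at once if the salt shaker is tipped over (angle between shaker_mid's own z axis and vertical above 0.7 rad).
It fails at once if the spice jar is tipped over (angle between spice_mid's own z axis and vertical above 0.7 rad).
It fails at once if the honey jar is tipped over (angle between jar_mid's own z axis and vertical above 0.7 rad).
It fails at once if the kitchen timer is pushed away (distance of timer_mid from where it was at the start of the episode above 0.03 m).
It also fails if it takes over 125 s, if anything falls off the work surface, if the arm or the gripper's body presses on something with over 40 N, if the wrist force passes 120 N, or if a joint passes its speed limit or range.

ROBOT

A 7-joint arm with a two-finger parallel gripper is mounted at the origin on a cart in front of the work surface, level with it; the furniture and walls round the work are solid. World frame = base frame: x ahead of the robot, y to its left, z up, the work surface at z = 0. Lengths are in m, angles in rad, forces in N, time in s.
With the tool pointing down it reaches from about 0.425 to 0.875 m from the base axis. Payload 4.7 kg.
Tool frame: the origin (TCP) lies on the centre line of the jaws, within the pads' length; the fingertips stand 22 mm ahead of it and the grasp point (between the pads) lies 3 mm ahead of it; z points along the fingers, y is the direction in which the jaws open and shut (so a half turn about z gives the same grasp; the last joint's range is limited). The gripper opens to 87 mm and grips with 3 to 60 N. Pads are 19 mm wide; open, the fingers measure 117 mm over their backs; the gripper's body (75 mm by 190 mm) begins 51 mm behind the grasp point.
Start: joints at [-1.186, 0.321, -0.07, 1.45, 0.023, 1.371, -0.057], TCP at [0.236, 0.606, 0.245] pointing down, gripper open.
Joint ranges: [-2.86, 2.86], [-0.3, 2.09], [-1.38, 1.24], [0.06, 2.45], [-1.56, 4.7], [0.09, 2.05], [-2.69, 2.69]. Speed limits (rad/s): [2.57, 2.57, 3.14, 3.14, 3.14, 3.14, 3.14].

INTERFACE

Orientations are given as a rotation vector (axis times angle).
In Python, from bench import ctrl, imaging, close_job, finder gives the robot as it stands. The module is installed in compiled form; this text tells all that it offers.
- The arm moves only by the shell command python3 -m jog 'ROWS' [FORCE]. ROWS is JSON, a list that holds one entry, the list of rows, each a list of 7 numbers: the shift along the tool's x, y, z in cm, then the turn, a rotation vector about the tool's x, y, z in degrees, then the finger opening in cm, from 0 to 8.7. In form: [[[dx, dy, dz, ax, ay, az, claw], ...]]. A call has 1 to 12 rows; each row shifts and turns the commanded pose from where the row before left it, along the tool's axes as they then stand; what a row does not reach is not made up. A row lasts 1/10 s, in which the tool goes at most 50 mm and 8.59 degrees, less where a joint would pass 70% of its speed; a pose out of reach is approached as far as the arm can. A call is refused whole if a number of a shift passes 5 or a number of a turn 8.59, either way. A call with a gripper value outside its range is refused whole. The fingers move at their own pace and stop on an object; FORCE is the grip in N (left out, the last holds). Time passes only in rows, so rows that do not move let the fingers close. It gives the time, the measured TCP pose, the force and the opening at its end, in the units of the state.
- ctrl.get_state(): the state, without advancing time (a new reading comes with each control period).
- imaging.get_image(name): name is "side" or "top"; returns a dict with "frame" (384x512x3 uint8, red, green, blue), "intrinsics" (3x3 intrinsics, pixels), "pose" (4x4, takes a point from camera to world coordinates). Camera axes: x right, y down, z forward; pixel columns grow to the right and rows downward; lengths in m; the calibration is good to about 2 mm. A picture is of the moment at which its call begins. There is no depth.
- close_job(): hands the job in, once; it reports no verdict.
Trained networks look in the newest picture that a camera, given by its name, has taken for a name from the list of things; names that differ only in an ending like _2 or _b are one class to them, and where a whole thing is asked for, a point or a joint stands for the part that bears it (a point fixed in the world has none). Each returns a list of dicts, best first, with "conf" (0 to 1); they miss things now and then, are a little off and sometimes report something else, mostly with a low value. They report only what shows in the picture. A call takes as long as a camera call.
- finder.trace(label, camera): "region" (384x512 bool, what is visible of it) and "point" ([row, column] as shares, 0 to 1, of the picture: columns of its width, rows of its height, amid what is visible of it).
- finder.spot_point(label, camera): "point" ([row, column] as shares, 0 to 1, of the picture: columns of its width, rows of its height: a listed point, or the origin of a listed thing).
The state is a dict: "time": time; "joint_positions": joint angles; "qd": joint speeds; "joint_torque": joint torques, N m; "position": TCP position; "tool_rot": TCP orientation; "ft_force": force on the tool from outside, world axes, zero at the start; "torque": the same for the moment, N m; "grip_width": opening from 0.0 (shut) to 1.0 (fully open).
Only numpy, scipy, OpenCV 4.12 (cv2) and the standard library are available. Lean on these libraries where they do the work, as an engineer would, in place of code of your own. Each camera call takes 0.05 s, during which the arm holds its last target. There are 200 camera calls.

## Working session

There is one attempt and no reset: what is moved stays moved. The work goes in short steps, Python scripts to look and compute and a shell command to move; the robot and the scene stay as the last step left them, time stands still between calls to the robot, and variables do not carry over. Pictures are saved under pics/ and viewed, about 12 in all and at most 16, crops included, and the job is handed in when it is done.

```bash
mkdir -p pics; cat > h.py <<'E'
import numpy as np, cv2
from bench import ctrl, imaging, close_job, finder
def pic(n,f=None):
    d=imaging.get_image(n)
    if f: cv2.imwrite('pics/'+f,cv2.cvtColor(d['frame'],cv2.COLOR_RGB2BGR))
    return d
def ray(d,uv):
    K=np.array(d['intrinsics']);T=np.array(d['pose'])
    r=T[:3,:3]@np.linalg.inv(K)@np.array([uv[0],uv[1],1.]);return T[:3,3],r
def at_z(d,uv,z):
    o,r=ray(d,uv);return o+r*(z-o[2])/r[2]
def proj(d,p):
    K=np.array(d['intrinsics']);T=np.array(d['pose'])
    c=T[:3,:3].T@(np.array(p)-T[:3,3]);q=K@c;return q[:2]/q[2]
def tri(d1,u1,d2,u2):
    o1,r1=ray(d1,u1);o2,r2=ray(d2,u2)
    s=np.linalg.lstsq(np.c_[r1,-r2],o2-o1,rcond=None)[0]
    a=o1+s[0]*r1;b=o2+s[1]*r2;return (a+b)/2,np.linalg.norm(a-b)
def px(p): return np.array([p[1]*512,p[0]*384])
E
cat > m.py <<'E'
from h import *
np.set_printoptions(precision=4,suppress=True)
D={c:pic(c,c+'0.png') for c in('top','side')}
for c in D: print(c,D[c]['pose'][:3,3] if hasattr(D[c]['pose'],'shape') else D[c]['pose'])
Z=dict(mill_mid=.099,shaker_mid=.059,spice_mid=.067,jar_mid=.0625,mill_pad=.01,shaker_pad=.01,spice_pad=.01,jar_pad=.01,rack=0,timer_mid=.03)
for n,z in Z.items():
    P={}
    for c in D:
        r=finder.spot_point(n,c)
        if r: P[c]=px(r[0]['point']);print(n,c,P[c].round(1),round(r[0]['conf'],2),'atz',at_z(D[c],P[c],z),len(r))
    if len(P)==2: print('   tri',*tri(D['top'],P['top'],D['side'],P['side']))
s=ctrl.get_state();print(s)
E
python3 m.py; cd pics; python3 -c "
import cv2,numpy as np
cv2.imwrite('both0.png',cv2.resize(np.vstack([cv2.imread('top0.png'),cv2.imread('side0.png')]),(400,600)))"
```

```text
top [ 0.4496 -0.0208  1.0245]
side [ 0.1304 -0.7185  0.8061]
mill_mid top [384.4 206.8] 0.81 atz [ 0.4785 -0.3303  0.099 ] 1
mill_mid side [312.5 286.9] 0.7 atz [ 0.4815 -0.3327  0.099 ] 1
   tri [ 0.4802 -0.3316  0.0981] 0.0037160346708439477
shaker_mid top [320.9 208.6] 0.74 atz [ 0.4706 -0.1818  0.059 ] 2
shaker_mid side [265.6 249.7] 0.89 atz [ 0.4675 -0.1743  0.059 ] 1
   tri [ 0.4678 -0.1795  0.0646] 0.0059623089020697856
spice_mid top [291.3 215.3] 0.57 atz [ 0.4513 -0.1058  0.067 ] 2
spice_mid side [249.  230.3] 0.6 atz [ 0.4603 -0.1089  0.067 ] 1
   tri [ 0.4556 -0.1078  0.0679] 0.009438928850382491
jar_mid top [350.3 212.6] 0.75 atz [ 0.4625 -0.256   0.0625] 1
jar_mid side [285.3 270.4] 0.8 atz [ 0.4732 -0.2485  0.0625] 1
   tri [ 0.465  -0.2546  0.0741] 0.006047784723728253
mill_pad top [373.2 209.4] 0.6 atz [ 0.4734 -0.3301  0.01  ] 1
mill_pad side [302. 315.] 0.7 atz [ 0.4645 -0.332   0.01  ] 1
   tri [ 0.4704 -0.3302  0.0038] 0.007069154742073201
shaker_pad top [317.2 211.7] 0.83 atz [ 0.463  -0.1801  0.01  ] 1
shaker_pad side [263.2 268.8] 0.62 atz [ 0.455 -0.186  0.01
[... 569 characters left out ...]
] 0.0021854525389621163
timer_mid top [247.8 149.9] 0.6 atz [0.6219 0.0104 0.03  ] 1
timer_mid side [277.7 193.3] 0.9 atz [0.6121 0.0035 0.03  ] 2
   tri [0.621  0.0119 0.0201] 0.005626554695179645
{'time': 1.1, 'joint_positions': array([-1.1859,  0.321 , -0.0701,  1.4505,  0.0226,  1.3708, -0.0569]), 'qd': array([ 0.0003,  0.0012,  0.0009, -0.0007, -0.0017,  0.0022,  0.0017]), 'joint_torque': array([  0.0002, -49.1098,  -0.4028, -31.2781,  -0.0636,   0.0335,
         0.    ]), 'position': array([0.2355, 0.6058, 0.2446]), 'tool_rot': array([0.579 , 3.0877, 0.0002]), 'ft_force': array([-0.529 , -0.3132, -0.2639]), 'torque': array([ 0.0076,  0.0073, -0.0154]), 'grip_width': 0.9965855347559813}
```

View pics/top0.png

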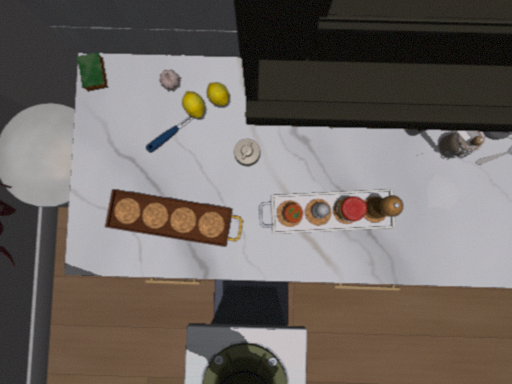

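View pics/side0.png

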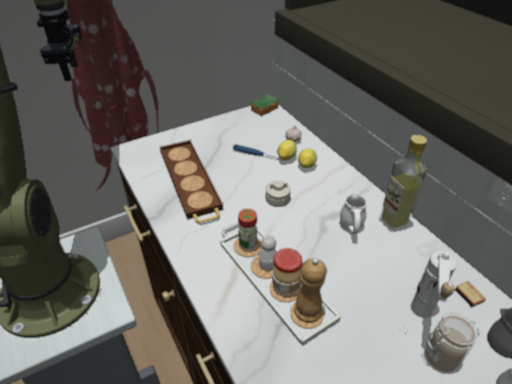

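The top view shows the rack's cork marks at (127,210), (155,215), (183,219) and (211,224), with its handle at the right end (236,228). The tray's handle is at its left end (266,213). Counting from the handle, the order is spice (291,213), shaker (319,211), jar (352,208), mill (384,206). The timer is at (247,151). Next I'll refine the marks and caps.

```bash
cat > m2.py <<'E'
from h import *
np.set_printoptions(precision=4,suppress=True)
d=pic('top');hsv=cv2.cvtColor(d['frame'],cv2.COLOR_RGB2HSV)
f=d['frame']
print('mark px',f[210,127],f[215,155],'board',f[202,141],'lid',f[208,352])
def blobs(mask,x0,x1,y0,y1,amin):
    m=np.zeros_like(mask);m[y0:y1,x0:x1]=mask[y0:y1,x0:x1]
    n,_,st,c=cv2.connectedComponentsWithStats(m)
    return sorted([tuple(c[i])+(st[i,4],) for i in range(1,n) if st[i,4]>amin])
mk=((f[...,0]>110)&(f[...,0].astype(int)-f[...,2]>45)).astype(np.uint8)
B=blobs(mk,110,228,190,245,100);P=np.array([at_z(d,b[:2],.015)[:2] for b in B]);print(B);print(P)
c=P.mean(0);v=P[-1]-P[0];print('centre',c,'yaw deg of +y(rack) ',np.degrees(np.arctan2(*(-v)[::-1])),np.linalg.norm(np.diff(P,axis=0),axis=1))
red=((f[...,0]>70)&(f[...,0].astype(int)-f[...,1]>70)&(f[...,0].astype(int)-f[...,2]>50)).astype(np.uint8)
for b in blobs(red,270,400,180,240,30): print('red',b,at_z(d,b[:2],.12),at_z(d,b[:2],.111))
for n in('mill','shaker','spice','jar'):
    for c in('top','side'):
        dd=d if c=='top' else pic('side')
        r=finder.trace(n+'_mid',c)
        if r:
            ys,xs=np.nonzero(r[0]['region']);print(n,c,r[0]['conf'],xs.min(),xs.max(),ys.min(),ys.max())
            np.save(f'{n}_{c}.npy',r[0]['region'])
E
python3 m2.py; python3 -c "
import cv2
i=cv2.imread('pics/top0.png')[170:250,100:420];cv2.imwrite('pics/crop0.png',cv2.resize(i,None,fx=2.5,fy=2.5,interpolation=cv2.INTER_CUBIC))"
```

```text
mark px [148 110  71] [152 112  74] board [77 42 26] lid [163  57  53]
[(np.float64(126.95585412667947), np.float64(210.53934740882917), np.int32(521)), (np.float64(154.74045801526717), np.float64(215.10687022900763), np.int32(524)), (np.float64(182.75706214689265), np.float64(219.7156308851224), np.int32(531)), (np.float64(210.85899814471244), np.float64(224.291280148423), np.int32(539))]
[[0.4518 0.3293]
 [0.4417 0.2543]
 [0.4316 0.1789]
 [0.4215 0.1034]]
centre [0.4366 0.2165] yaw deg of +y(rack)  82.36719861330425 [0.0757 0.0761 0.0762]
red (np.float64(294.10714285714283), np.float64(213.61607142857142), np.int32(112)) [ 0.4555 -0.1077  0.12  ] [ 0.4555 -0.1086  0.111 ]
red (np.float64(353.7772925764192), np.float64(208.25327510917032), np.int32(458)) [ 0.4723 -0.2501  0.12  ] [ 0.4725 -0.2524  0.111 ]
mill top 0.94 366 403 195 218
mill side 0.6 294 327 257 322
shaker top 0.69 312 329 202 218
shaker side 0.84 258 275 236 270
spice top 0.69 283 302 204 222
spice side 0.94 238 257 208 250
jar top 0.88 335 366 195 221
jar side 0.78 272 301 248 294
```

View pics/crop0.png

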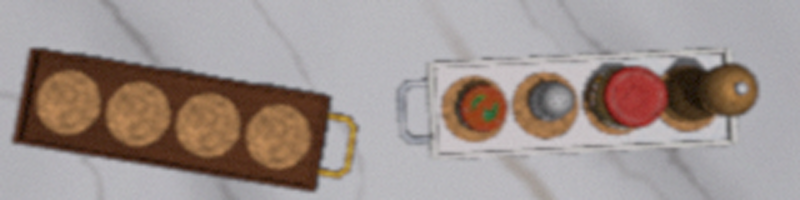

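```bash
python3 - <<'E'
from h import *
np.set_printoptions(precision=4,suppress=True)
d=pic('top')
for n,uv,z in[('mill head',(391.8,205.8),.157),('shaker',(320.4,210.4),.092),('spice',(293.7,213.8),.118),('jar',(353.8,208.2),.111)]: print(n,at_z(d,uv,z)[:2])
a,b=at_z(d,(273.2,213),.01),at_z(d,(392.5,208),.01);print(np.degrees(np.arctan2(*(a-b)[1::-1])))
g=cv2.cvtColor(d['frame'],cv2.COLOR_RGB2HSV);r=np.load('mill_top.npy')
m=r&(g[...,2]>100);ys,xs=np.nonzero(m);print(cv2.minEnclosingCircle(np.c_[xs,ys].astype(np.float32)),np.median(xs),np.median(ys),xs.max(),ys.min(),ys.max())
E
```

```text
mill head [ 0.4794 -0.3278]
shaker [ 0.4654 -0.1751]
spice [ 0.455 -0.107]
jar [ 0.4726 -0.2525]
94.00460159792182
((384.5, 207.5), 19.039531707763672) 394.0 206.0 403 195 218
```

```bash
cat > go.py <<'E'
import sys;from h import *
from scipy.spatial.transform import Rotation as R
np.set_printoptions(precision=2,suppress=True)
s=ctrl.get_state();r=R.from_rotvec(s['tool_rot']).as_matrix()
p=np.array(s['position']);yaw=np.degrees(np.arctan2(r[1,1],r[0,1]))
print('t',s['time'],'p',p*100,'yaw',yaw,'tilt',np.degrees(np.arccos(-r[2,2])),'F',s['ft_force'],'w',s['grip_width']*8.7)
print('q',s['joint_positions'])
for a in sys.argv[1:]:
    q=np.array([float(v) for v in a.split(',')]);print(a,'->',r.T@(q-p*100));p=q/100
E
python3 -m jog '[[[0,0,0,0,0,8,8.7],[0,0,0,0,0,8,8.7],[0,0,0,0,0,8,8.7],[0,0,0,0,0,8,8.7],[0,0,0,0,0,8,8.7],[0,0,0,0,0,8,8.7],[0,0,0,0,0,8,8.7],[0,0,0,0,0,8,8.7],[0,0,0,0,0,0,8.7],[0,0,0,0,0,0,8.7]]]' 20
python3 go.py 48,15,26 48,-5,26 47.9,-32.8,26
```

```text
time: 2.8
position: [0.2355, 0.6058, 0.2446]
tool_rot: [2.123, 2.315, 0.0]
ft_force: [0.2, -0.7, -0.4]
grip_width: 1.004
t 2.8 p [23.55 60.58 24.46] yaw 4.953627003065652 tilt 0.005550271698839478 F [ 0.22 -0.7  -0.44] w 8.732494958402109
q [-1.3   0.32  0.07  1.46 -0.02  1.37 -1.14]
48,15,26 -> [-47.52  20.43  -1.54]
48,-5,26 -> [-19.93  -1.73   0.  ]
47.9,-32.8,26 -> [-27.69  -2.5    0.  ]
```

```bash
python3 -m jog '[[[-4.3,1.9,-0.14,0,0,0,8.7],[-4.3,1.9,-0.14,0,0,0,8.7],[-4.3,1.9,-0.14,0,0,0,8.7],[-4.3,1.9,-0.14,0,0,0,8.7],[-4.3,1.9,-0.14,0,0,0,8.7],[-4.3,1.9,-0.14,0,0,0,8.7],[-4.3,1.9,-0.14,0,0,0,8.7],[-4.3,1.9,-0.14,0,0,0,8.7],[-4.3,1.8,-0.14,0,0,0,8.7],[-4.3,1.7,-0.14,0,0,0,8.7],[-4.3,1.7,-0.14,0,0,0,8.7],[0,0,0,0,0,0,8.7]]]'
python3 go.py  48,-5,26 47.9,-32.8,26
```

```text
time: 4.0
position: [0.4811, 0.1438, 0.2609]
tool_rot: [2.135, 2.3, 0.001]
ft_force: [-0.5, 0.0, -0.2]
grip_width: 0.995
t 4.0 p [48.11 14.38 26.09] yaw 4.24512759459735 tilt 0.19383016395640587 F [-0.48  0.03 -0.19] w 8.654067150136491
q [-0.82 -0.02  0.47  1.8   0.01  1.35 -0.28]
48,-5,26 -> [-19.32  -1.54   0.12]
47.9,-32.8,26 -> [-27.72  -2.16   0.05]
```

```bash
python3 -m jog '[[[-4.7,-0.35,0,0,0,0,8.7],[-4.7,-0.35,0,0,0,0,8.7],[-4.7,-0.35,0,0,0,0,8.7],[-4.7,-0.35,0,0,0,0,8.7],[-4.7,-0.35,0,0,0,0,8.7],[-4.7,-0.35,0,0,0,0,8.7],[-4.7,-0.4,0,0,0,0,8.7],[-4.7,-0.4,0,0,0,0,8.7],[-4.7,-0.4,0,0,0,0,8.7],[-4.7,-0.4,0,0,0,0,8.7],[0,0,0,0,0,0,8.7]]]'
python3 go.py 47.9,-32.8,15.7; python3 - <<'E'
from h import *
a=pic('top','t1.png');b=pic('side','s1.png')
cv2.imwrite('pics/b1.png',np.hstack([cv2.imread('pics/t1.png')[120:300,230:480],cv2.imread('pics/s1.png')[180:360,180:430]]))
E
```

```text
time: 5.1
position: [0.4773, -0.3274, 0.2598]
tool_rot: [2.135, 2.301, -0.01]
ft_force: [-0.2, -0.1, -0.2]
grip_width: 1.0
t 5.1 p [ 47.73 -32.74  25.98] yaw 4.290997017851667 tilt 0.3728174280911637 F [-0.24 -0.07 -0.22] w 8.701436797957552
q [-0.28  0.23  0.98  1.64 -0.19  1.37  0.79]
47.9,-32.8,15.7 -> [-0.01  0.19 10.28]
```

View pics/b1.png

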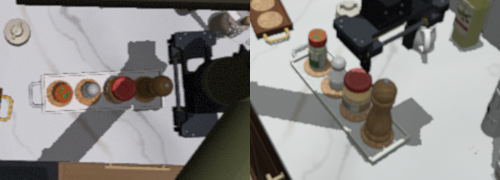

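```bash
python3 -m jog '[[[0,0.1,2,0,0,0,8.7],[0,0.1,2,0,0,0,8.7],[0,0,2,0,0,0,8.7],[0,0,1,0,0,0,8.7],[0,0,0,0,0,0,8.7]]]'
python3 go.py 47.9,-32.8,15.7; python3 - <<'E'
from h import *
s=ctrl.get_state()['position'];a=pic('top','t2.png');b=pic('side','s2.png')
print(proj(b,s),proj(a,s))
cv2.imwrite('pics/b2.png',cv2.resize(np.hstack([cv2.imread('pics/t2.png')[160:260,350:480],cv2.imread('pics/s2.png')[220:320,230:360]]),None,fx=3,fy=3))
E
```

```text
time: 5.7
position: [0.4823, -0.3175, 0.1888]
tool_rot: [-2.122, -2.313, -0.001]
ft_force: [0.1, 1.1, 0.6]
grip_width: 1.001
t 5.7 p [ 48.23 -31.75  18.88] yaw 4.950643645794469 tilt 0.15902497837888416 F [0.08 1.09 0.62] w 8.707445285517174
q [-0.26  0.29  0.95  1.74 -0.25  1.25  0.83]
47.9,-32.8,15.7 -> [-1.03 -0.42  3.18]
[312.41659685 252.24784024] [392.20885459 204.01281295]
```

View pics/b2.png

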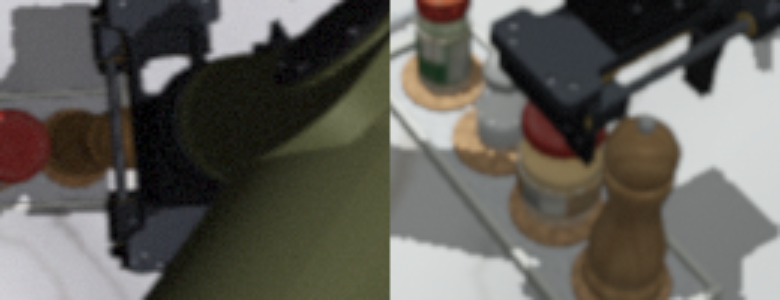

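```bash
python3 -m jog '[[[-0.5,-0.2,0,0,0,0,8.7],[-0.5,-0.2,0,0,0,0,8.7],[0,0,0,0,0,0,8.7],[0,0,0,0,0,0,8.7],[0,0,0,0,0,0,8.7]]]'
python3 go.py 47.9,-32.8,15.7
```

```text
time: 6.3
position: [0.479, -0.3302, 0.19]
tool_rot: [2.127, 2.312, 0.0]
ft_force: [0.3, -0.1, -0.7]
grip_width: 1.001
t 6.3 p [ 47.9  -33.02  19.  ] yaw 4.748470308251632 tilt 0.014491557675045126 F [ 0.26 -0.11 -0.72] w 8.70465667656898
q [-0.24  0.3   0.95  1.73 -0.25  1.25  0.86]
47.9,-32.8,15.7 -> [0.22 0.01 3.3 ]
```

```bash
python3 -m jog '[[[0.1,0,1,0,0,0,8.7],[0.1,0,1,0,0,0,8.7],[0,0,0.9,0,0,0,8.7],[0,0,0.4,0,0,0,8.7],[0,0,0,0,0,0,8.7],[0,0,0,0,0,0,8.7],[0,0,0,0,0,0,8.7]]]'
python3 go.py 47.9,-32.8,15.7
```

```text
time: 7.0
position: [0.4791, -0.3285, 0.1573]
tool_rot: [2.127, 2.311, 0.0]
ft_force: [-0.1, -0.1, -0.2]
grip_width: 1.0
t 7.0 p [ 47.91 -32.85  15.73] yaw 4.751009536171173 tilt 0.042431564312450924 F [-0.1  -0.15 -0.16] w 8.700812188484667
q [-0.23  0.33  0.94  1.77 -0.28  1.19  0.87]
47.9,-32.8,15.7 -> [ 0.05 -0.    0.03]
```

```bash
python3 -m jog '[[[0,0,0,0,0,0,7],[0,0,0,0,0,0,6],[0,0,0,0,0,0,5.4],[0,0,0,0,0,0,5],[0,0,0,0,0,0,4.5],[0,0,0,0,0,0,4],[0,0,0,0,0,0,4],[0,0,0,0,0,0,4],[0,0,0,0,0,0,4]]]' 20
python3 go.py
```

```text
time: 7.9
position: [0.4789, -0.3282, 0.1569]
tool_rot: [2.127, 2.312, 0.0]
ft_force: [-0.1, -0.5, -0.1]
grip_width: 0.546
t 7.9 p [ 47.89 -32.82  15.69] yaw 4.754569619159137 tilt 0.00752388538563823 F [-0.07 -0.47 -0.09] w 4.751142786118776
q [-0.23  0.33  0.94  1.77 -0.28  1.19  0.87]
```

```bash
python3 -m jog '[[[0,0,-0.5,0,0,0,4],[0,0,-1,0,0,0,4],[0,0,-2,0,0,0,4],[0,0,-3,0,0,0,4],[0,0,-3,0,0,0,4],[0,0,-3,0,0,0,4],[0,0,-2,0,0,0,4],[0,0,0,0,0,0,4],[0,0,0,0,0,0,4],[0,0,0,0,0,0,4]]]' 25
python3 go.py 46,0,30 45.18,32.93,30; python3 - <<'E'
from h import *
s=ctrl.get_state()['position'];b=pic('side','s3.png')
print(proj(b,s))
cv2.imwrite('pics/b3.png',cv2.resize(cv2.imread('pics/s3.png')[120:320,200:420],None,fx=2,fy=2))
E
```

```text
time: 8.9
position: [0.4783, -0.3276, 0.3006]
tool_rot: [-2.126, -2.31, 0.001]
ft_force: [-0.0, -0.5, -1.5]
grip_width: 0.551
t 8.9 p [ 47.83 -32.76  30.06] yaw 4.757796695582514 tilt 0.12861675119129518 F [-0.04 -0.51 -1.51] w 4.789366077015071
q [-0.28  0.21  0.98  1.57 -0.18  1.45  0.79]
46,0,30 -> [32.8  0.9  0.1]
45.18,32.93,30 -> [32.88  1.91  0.04]
[319.89405323 213.94740694]
```

View pics/b3.png

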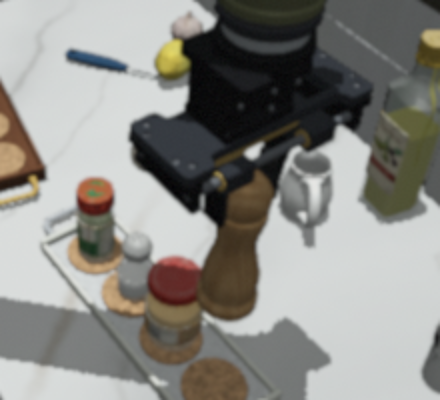

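```bash
python3 - <<'E'
from h import *
b=pic('side');s=np.array([.4783,-.3276,.3006])
K=lambda p:((proj(b,p)-[200,120])*2).round(1)
for dy in(0,-.01,.01):
  print(dy,[K(s+[0,dy,h]) for h in(.027,-.003,-.143)])
# tilts about x axis
for t in(-10,-5,5,10):
  t=np.radians(t);print(np.degrees(t),K(s+[0,-.143*np.sin(t),-.143*np.cos(t)]))
r=finder.trace('mill_mid','side')
if r:
  m=r[0]['region'];print(r[0]['conf']);ys,xs=np.nonzero(m)
  for y in range(ys.min(),ys.max()+1,4): print(2*(y-120),2*(xs[ys==y].min()-200),2*(xs[ys==y].max()-200))
E
```

```text
0 [array([243.1, 164.4]), array([239.4, 190.4]), array([224.7, 294.5])]
-0.01 [array([250.4, 171.7]), array([246.5, 197.7]), array([230.8, 301.9])]
0.01 [array([235.9, 157.3]), array([232.4, 183.2]), array([218.6, 287.3])]
-10.0 [210.  275.4]
-5.0 [217.2 285.2]
5.0 [232.4 303.3]
10.0 [240.4 311.5]
0.9
172 256 260
180 254 268
188 240 272
196 230 272
204 228 270
212 228 268
220 226 266
228 218 262
236 216 258
244 212 256
252 208 256
260 204 256
268 202 258
276 200 258
284 198 256
292 196 256
300 198 256
308 202 254
316 212 246
```

```bash
python3 -m jog '[[[1,0,0,0,0,0,4],[2,0.1,0,0,0,0,4],[3,0.1,0,0,0,0,4],[3,0.1,0,0,0,0,4],[3,0.1,0,0,0,0,4],[3,0.1,0,0,0,0,4],[3,0.1,0,0,0,0,4],[3,0.1,0,0,0,0,4],[3,0.1,0,0,0,0,4],[3,0.1,0,0,0,0,4],[3,0.1,0,0,0,0,4],[3,0.1,0,0,0,0,4]]]' 25
python3 -m jog '[[[3,0.1,0,0,0,1,4],[3,0.1,0,0,0,1,4],[3,0.1,0,0,0,1,4],[3,0.1,0,0,0,1,4],[3,0.1,0,0,0,1,4],[3,0.1,0,0,0,1,4],[3,0.1,0,0,0,1,4],[3,0.1,0,0,0,1,4],[3,0.1,0,0,0,1,4],[2,0.1,0,0,0,1,4],[0,0,0,0,0,1,4],[0,0,0,0,0,1.4,4]]]'
python3 go.py 45.27,33.62,30
```

```text
time: 10.25
position: [0.4617, 0.0032, 0.3018]
tool_rot: [-2.127, -2.312, -0.001]
ft_force: [0.7, 0.2, -1.2]
grip_width: 0.547
time: 11.45
position: [0.4697, 0.2912, 0.3015]
tool_rot: [2.364, 2.067, -0.002]
ft_force: [0.1, -0.4, -2.0]
grip_width: 0.543
t 11.45 p [46.97 29.12 30.15] yaw -7.673451208215006 tilt 0.09588455240554787 F [ 0.12 -0.36 -1.98] w 4.723413935112114
q [-0.92  0.09  0.35  1.62 -0.03  1.44 -0.71]
45.27,33.62,30 -> [ 4.24 -2.29  0.14]
```

Over the rack now. I'll centre, settle, descend partway and take a look.

```bash
python3 -m jog '[[[1.4,-0.8,0.5,0,0,0,4],[1.4,-0.8,2,0,0,0,4],[1.4,-0.7,2,0,0,0,4],[0,0,3,0,0,0,4],[0,0,2,0,0,0,4],[0,0,0,0,0,0,4],[0,0,0,0,0,0,4],[0,0,0,0,0,0,4]]]'
python3 go.py 45.27,33.62,16; python3 - <<'E'
from h import *
a=pic('top','t4.png');b=pic('side','s4.png');s=ctrl.get_state()['position']
from scipy.spatial.transform import Rotation as R
for c,d in(('side',b),('top',a)):
  r=finder.spot_point('mill_mid',c)
  if r:
    u=px(r[0]['point']);p=at_z(d,u,s[2]-.003-.055);print(c,r[0]['conf'],u,p)
r=finder.trace('mill_mid','side');m=r[0]['region'];ys,xs=np.nonzero(m)
for y in range(ys.min(),ys.max()+1,4): print(y,xs[ys==y].min(),xs[ys==y].max())
for h in(-.003,-.143): print(proj(b,s+[0,0,h]))
cv2.imwrite('pics/b4.png',cv2.resize(cv2.imread('pics/s4.png')[20:220,100:300],None,fx=2.5,fy=2.5))
E
```

```text
time: 12.25
position: [0.4538, 0.3364, 0.2087]
tool_rot: [-2.365, -2.068, -0.005]
ft_force: [-0.5, -0.7, -0.9]
grip_width: 0.551
t 12.25 p [45.38 33.64 20.87] yaw -7.6702457489493465 tilt 0.16880336656475406 F [-0.48 -0.66 -0.94] w 4.791694783239712
q [-0.96  0.16  0.31  1.73 -0.05  1.26 -0.78]
45.27,33.62,16 -> [-0.05 -0.12  4.87]
side 0.71 [175.616  114.0864] [0.46156552 0.33511711 0.15061977]
top 0.94 [105.7792 208.704 ] [0.45436855 0.33166371 0.15061977]
88 170 172
92 166 177
96 164 179
100 164 180
104 165 180
108 166 180
112 167 180
116 168 180
120 168 181
124 167 182
128 167 184
132 167 184
136 167 185
140 168 185
[170.49338891  97.79223216]
[176.56428882 138.67274628]
```

View pics/b4.png

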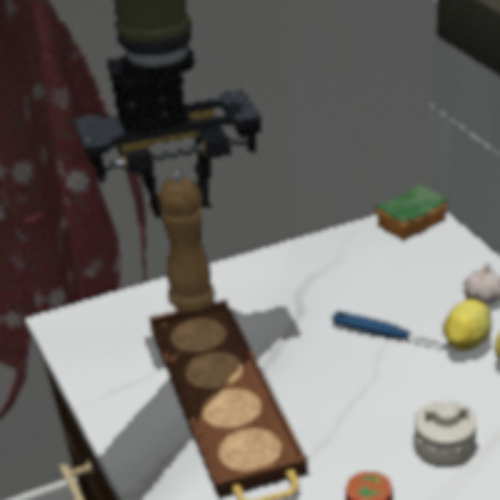

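```bash
python3 -m jog '[[[-0.1,-0.1,2,0,0,0,4],[0,-0.1,1.5,0,0,0,4],[0,0,0.8,0,0,0,4],[0,0,0.4,0,0,0,4],[0,0,0.3,0,0,0,4],[0,0,0,0,0,0,4],[0,0,0,0,0,0,4],[0,0,0,0,0,0,4]]]'
python3 go.py 45.27,33.62,15.75
```

```text
time: 13.3
position: [0.4513, 0.3354, 0.1574]
tool_rot: [2.365, 2.068, 0.001]
ft_force: [-0.3, 1.1, -2.7]
grip_width: 0.543
t 13.3 p [45.13 33.54 15.74] yaw -7.645040473675727 tilt 0.049309068367383406 F [-0.26  1.07 -2.68] w 4.71998747090043
q [-0.96  0.2   0.31  1.8  -0.06  1.16 -0.77]
45.27,33.62,15.75 -> [ 0.1   0.13 -0.01]
```

```bash
python3 -m jog '[[[0,0,0.1,0,0,0,4],[0,0,0.1,0,0,0,4],[0,0,0,0,0,0,4],[0,0,0,0,0,0,4]]]'
```

```text
time: 13.7
position: [0.4515, 0.336, 0.1569]
tool_rot: [-2.364, -2.068, -0.004]
ft_force: [-1.6, -0.2, 8.3]
grip_width: 0.547
```

Contact with the board: the force rose from -2.7 to 8.3 N. Opening and rising.

```bash
python3 -m jog '[[[0,0,-0.1,0,0,0,5],[0,0,0,0,0,0,5.5],[0,0,0,0,0,0,6.5],[0,0,0,0,0,0,8.7],[0,0,0,0,0,0,8.7],[0,0,0,0,0,0,8.7],[0,0,-1,0,0,0,8.7],[0,0,-2,0,0,0,8.7],[0,0,-3,0,0,0,8.7],[0,0,-2,0,0,0,8.7],[0,0,-2,0,0,0,8.7]]]'
python3 go.py 46,0,26 47.1,-25.7,26
```

```text
time: 14.8
position: [0.4513, 0.3353, 0.258]
tool_rot: [-2.365, -2.068, -0.003]
ft_force: [0.4, 0.3, 0.0]
grip_width: 0.997
t 14.8 p [45.13 33.53 25.8 ] yaw -7.6520776890749564 tilt 0.09373083628675048 F [0.38 0.34 0.04] w 8.669773154409487
q [-0.97  0.12  0.31  1.67 -0.04  1.35 -0.79]
46,0,26 -> [-33.12   5.33  -0.23]
47.1,-25.7,26 -> [-25.32   4.51  -0.03]
```

```bash
python3 -m jog '[[[-4,0.7,0,0,0,0,8.7],[-4.5,0.7,0,0,0,0,8.7],[-4.5,0.7,0,0,0,0,8.7],[-4.5,0.7,0,0,0,0,8.7],[-4.5,0.7,0,0,0,0,8.7],[-4.5,0.7,0,0,0,0,8.7],[-4.5,0.7,0,0,0,0,8.7],[-4.5,0.7,0,0,0,-4,8.7],[-4.5,0.4,0,0,0,-4,8.7],[-4.5,0,0,0,0,-4.4,8.7],[-4.5,0,0,0,0,0,8.7],[-4.5,0,0,0,0,0,8.7]]]'
python3 -m jog '[[[0,0,0,0,0,0,8.7],[0,0,0,0,0,0,8.7]]]'
python3 go.py 47.1,-25.7,26; python3 - <<'E'
from h import *
a=pic('top','t5.png');b=pic('side','s5.png')
r=finder.trace('mill_mid','top');print(len(r))
cv2.imwrite('pics/b5.png',cv2.resize(np.hstack([cv2.imread('pics/t5.png')[170:250,90:250],cv2.imread('pics/s5.png')[110:270,140:300][::1][:80]]),None,fx=2.5,fy=2.5))
for c,d in(('top',a),('side',b)):
  for n,z in(('mill_mid',.099),('jar_mid',.0625)):
    r=finder.spot_point(n,c)
    if r:print(n,c,r[0]['conf'],at_z(d,px(r[0]['point']),z))
E
```

```text
time: 16.0
position: [0.4681, -0.2058, 0.2571]
tool_rot: [2.126, 2.311, 0.004]
ft_force: [0.7, 0.7, -1.0]
grip_width: 0.999
time: 16.2
position: [0.468, -0.2049, 0.2565]
tool_rot: [2.131, 2.308, 0.001]
ft_force: [0.6, 1.1, -0.1]
grip_width: 0.997
t 16.2 p [ 46.8  -20.49  25.65] yaw 4.58679706396505 tilt 0.02485686753820854 F [ 0.6   1.09 -0.11] w 8.677748632471614
q [-0.54 -0.01  0.91  1.8   0.01  1.35  0.45]
47.1,-25.7,26 -> [-5.22 -0.12 -0.35]
1
mill_mid top 0.96 [0.45193511 0.33506288 0.099     ]
jar_mid top 0.56 [ 0.47160187 -0.25787547  0.0625    ]
mill_mid side 0.63 [0.4650278  0.33538574 0.099     ]
jar_mid side 0.77 [ 0.46873307 -0.25272525  0.0625    ]
```

View pics/b5.png

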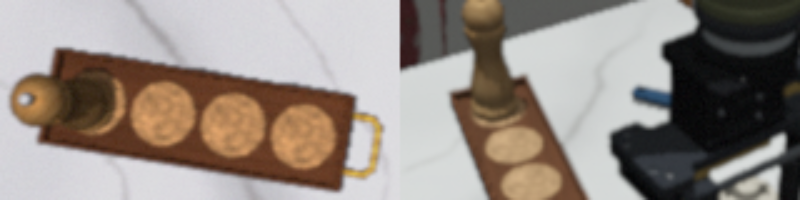

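Mill stands upright on the far mark, roughly 5 mm off along the row, which is inside the 15 mm tolerance. Now the jar.

```bash
python3 -m jog '[[[-2.5,0.1,0,0,0,0,8.7],[-2.6,0.1,1,0,0,0,8.7],[0,0,3,0,0,0,8.7],[0,0,3,0,0,0,8.7],[0,0,3,0,0,0,8.7],[0,0,2,0,0,0,8.7],[0,0,0,0,0,0,8.7],[0,0,0,0,0,0,8.7],[0,0,0,0,0,0,8.7]]]'
python3 go.py 47.1,-25.7,8.2; python3 - <<'E'
from h import *
b=pic('side','s6.png');s=ctrl.get_state()['position']
print(proj(b,s),(proj(b,s)-[220,180])*3)
cv2.imwrite('pics/b6.png',cv2.resize(cv2.imread('pics/s6.png')[180:330,220:380],None,fx=3,fy=3))
E
```

```text
time: 17.45
position: [0.4754, -0.2549, 0.1374]
tool_rot: [2.126, 2.311, 0.002]
ft_force: [0.5, 0.1, 0.4]
grip_width: 1.003
t 17.45 p [ 47.54 -25.49  13.74] yaw 4.776778502001651 tilt 0.13977141858335398 F [0.54 0.06 0.42] w 8.72233298963604
q [-0.4   0.24  0.96  1.89 -0.22  1.12  0.72]
47.1,-25.7,8.2 -> [-0.17 -0.47  5.54]
[289.62341389 249.37126854] [208.87024167 208.11380562]
```

View pics/b6.png

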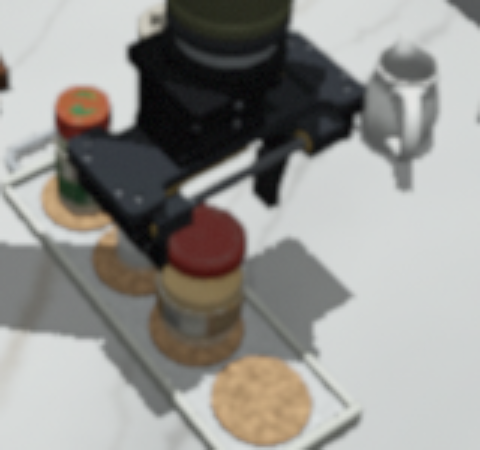

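The jar lid at (205,240) lies between the two fingers. Correcting and descending.

```bash
python3 -m jog '[[[-0.2,-0.4,0,0,0,0,8.7],[0,0,0,0,0,0,8.7],[0,0,1.5,0,0,0,8.7],[0,0,1.5,0,0,0,8.7],[0,0,1.5,0,0,0,8.7],[0,0,0.9,0,0,0,8.7],[0,0,0,0,0,0,8.7],[0,0,0,0,0,0,8.7],[0,0,0,0,0,0,8.7]]]'
python3 go.py 47.1,-25.7,8.2
```

```text
time: 18.4
position: [0.471, -0.2573, 0.0824]
tool_rot: [2.127, 2.311, 0.0]
ft_force: [0.5, 0.7, 0.3]
grip_width: 1.0
t 18.4 p [ 47.1  -25.73   8.24] yaw 4.746158051614045 tilt 0.05091716114662416 F [0.52 0.67 0.29] w 8.703928777261073
q [-0.35  0.32  0.92  1.94 -0.3   1.02  0.79]
47.1,-25.7,8.2 -> [0.02 0.01 0.04]
```

```bash
python3 -m jog '[[[0,0,0,0,0,0,7.6],[0,0,0,0,0,0,7],[0,0,0,0,0,0,6.5],[0,0,0,0,0,0,6],[0,0,0,0,0,0,5.5],[0,0,0,0,0,0,5.5],[0,0,0,0,0,0,5.5],[0,0,0,0,0,0,5.5]]]' 35
python3 go.py
```

```text
time: 19.2
position: [0.4708, -0.2569, 0.0821]
tool_rot: [2.127, 2.312, 0.0]
ft_force: [0.6, 0.6, 1.5]
grip_width: 0.702
t 19.2 p [ 47.08 -25.69   8.21] yaw 4.761176668111619 tilt 0.020027540207774155 F [0.62 0.64 1.53] w 6.111537125819447
q [-0.35  0.32  0.92  1.94 -0.3   1.02  0.79]
```

```bash
python3 -m jog '[[[0,0,-0.5,0,0,0,5.5],[0,0,-1,0,0,0,5.5],[0,0,-2,0,0,0,5.5],[0,0,-3,0,0,0,5.5],[0,0,-3,0,0,0,5.5],[0,0,-3,0,0,0,5.5],[0,0,-2,0,0,0,5.5],[0,0,-1,0,0,0,5.5],[0,0,0,0,0,0,5.5]]]' 35
python3 go.py 46,0,24 44.17,25.43,24; python3 - <<'E'
from h import *
b=pic('side','s7.png');s=ctrl.get_state()['position']
r=finder.trace('jar_mid','side');m=r[0]['region'];ys,xs=np.nonzero(m);print(r[0]['conf'],xs.min(),xs.max(),ys.min(),ys.max())
y=int((ys.max()+ys.min())/2+8);print(y,xs[ys==y].min(),xs[ys==y].max(),'axis',[proj(b,s+[0,0,h]) for h in(.02,-.02,-.068)])
E
```

```text
time: 20.1
position: [0.471, -0.2573, 0.2381]
tool_rot: [2.126, 2.31, 0.003]
ft_force: [-0.0, -0.4, -3.8]
grip_width: 0.699
t 20.1 p [ 47.1  -25.73  23.81] yaw 4.7497999404910285 tilt 0.13902270971842676 F [-0.   -0.44 -3.77] w 6.08225484285032
q [-0.47  0.1   0.99  1.77 -0.09  1.31  0.63]
46,0,24 -> [25.73  1.03 -0.19]
44.17,25.43,24 -> [25.49  0.28 -0.01]
0.61 275 308 196 248
230 283 307 axis [array([291.37472377, 208.87246282]), array([290.20065995, 223.88002168]), array([288.88901765, 240.64618794])]
```

```bash
python3 -m jog '[[[2,0,0,0,0,0,5.5],[3,0.1,0,0,0,0,5.5],[4,0.1,0,0,0,0,5.5],[4,0.1,0,0,0,0,5.5],[4,0.1,0,0,0,0,5.5],[4,0.1,0,0,0,0,5.5],[4,0.1,0,0,0,0,5.5],[4,0.1,0,0,0,0,5.5],[4,0.1,0,0,0,0,5.5],[4,0.1,0,0,0,0,5.5],[4,0,0,0,0,4,5.5],[3,0,0,0,0,4,5.5]]]' 35
python3 -m jog '[[[2,0,0,0,0,4.4,5.5],[1,0,0,0,0,0,5.5],[0,0,0,0,0,0,5.5],[0,0,0,0,0,0,5.5],[0,0,0,0,0,0,5.5]]]'
python3 go.py 44.17,25.43,24
```

```text
time: 21.4
position: [0.4434, 0.1848, 0.235]
tool_rot: [-2.283, -2.156, 0.005]
ft_force: [0.7, 0.2, -2.8]
grip_width: 0.699
time: 21.9
position: [0.4479, 0.2106, 0.2367]
tool_rot: [2.366, 2.066, -0.001]
ft_force: [0.0, -0.1, -2.9]
grip_width: 0.702
t 21.9 p [44.79 21.06 23.67] yaw -7.742413672386791 tilt 0.041963465730012875 F [ 0.03 -0.12 -2.87] w 6.105973180428363
q [-0.93 -0.02  0.43  1.85  0.01  1.31 -0.63]
44.17,25.43,24 -> [ 4.25 -1.2  -0.33]
```

```bash
python3 -m jog '[[[2.1,-0.6,0,0,0,0,5.5],[2.1,-0.6,0,0,0,0,5.5],[0,0,2,0,0,0,5.5],[0,0,3,0,0,0,5.5],[0,0,3,0,0,0,5.5],[0,0,3,0,0,0,5.5],[0,0,1.5,0,0,0,5.5],[0,0,0,0,0,0,5.5],[0,0,0,0,0,0,5.5],[0,0,0,0,0,0,5.5]]]'
python3 go.py 44.17,25.43,8.3
```

```text
time: 22.9
position: [0.4424, 0.2558, 0.1135]
tool_rot: [2.365, 2.068, 0.005]
ft_force: [0.5, -0.1, -2.6]
grip_width: 0.698
t 22.9 p [44.24 25.58 11.35] yaw -7.674246806168995 tilt 0.16439624803596642 F [ 0.53 -0.09 -2.57] w 6.074581575325368
q [-0.95  0.13  0.4   1.96 -0.06  1.05 -0.66]
44.17,25.43,8.3 -> [-0.16 -0.06  3.05]
```

```bash
python3 -m jog '[[[-0.1,0,1,0,0,0,5.5],[0,0,1,0,0,0,5.5],[0,0,0.7,0,0,0,5.5],[0,0,0.3,0,0,0,5.5],[0,0,0,0,0,0,5.5],[0,0,0.1,0,0,0,5.5],[0,0,0,0,0,0,5.5],[0,0,0,0,0,0,5.5]]]'
python3 go.py 44.17,25.43,8.2
```

```text
time: 23.7
position: [0.4407, 0.2543, 0.0821]
tool_rot: [-2.364, -2.068, 0.003]
ft_force: [-4.5, -3.3, 10.1]
grip_width: 0.7
t 23.7 p [44.07 25.43  8.21] yaw -7.642057610622851 tilt 0.10757977956095702 F [-4.48 -3.29 10.14] w 6.091468724243855
q [-0.94  0.17  0.4   1.99 -0.08  0.99 -0.64]
44.17,25.43,8.2 -> [0.02 0.1  0.01]
```

```bash
python3 -m jog '[[[0,0,-0.1,0,0,0,6.4],[0,0,0,0,0,0,7],[0,0,0,0,0,0,8.7],[0,0,0,0,0,0,8.7],[0,0,0,0,0,0,8.7],[0,0,-1,0,0,0,8.7],[0,0,-2,0,0,0,8.7],[0,0,-4,0,0,0,8.7],[0,0,-4,0,0,0,8.7],[0,0,-3,0,0,0,8.7],[0,0,0,0,0,0,8.7]]]'
python3 go.py 45.5,10,22 46.7,-18,22
```

```text
time: 24.8
position: [0.4438, 0.256, 0.2277]
tool_rot: [2.365, 2.068, 0.016]
ft_force: [0.1, 0.4, -0.7]
grip_width: 0.997
t 24.8 p [44.38 25.6  22.77] yaw -7.664692759689873 tilt 0.5763419419238726 F [ 0.09  0.36 -0.75] w 8.676393814684062
q [-0.97  0.02  0.4   1.83 -0.01  1.28 -0.7 ]
45.5,10,22 -> [-15.32   3.19   0.67]
46.7,-18,22 -> [-27.59   4.92  -0.17]
```

```bash
python3 -m jog '[[[-3.8,0.8,0,0,0,0,8.7],[-3.8,0.8,0,0,0,0,8.7],[-3.8,0.8,0,0,0,0,8.7],[-4,0.8,0,0,0,0,8.7],[-4,0.7,0,0,0,0,8.7],[-4,0.7,0,0,0,0,8.7],[-4,0.7,0,0,0,0,8.7],[-4,0.7,0,0,0,-4,8.7],[-4,0.4,0,0,0,-4,8.7],[-4,0,0,0,0,-4.4,8.7],[0,0,0,0,0,0,8.7],[0,0,0,0,0,0,8.7]]]'
python3 go.py 46.7,-18,22; python3 - <<'E'
from h import *
a=pic('top','t8.png');b=pic('side','s8.png')
cv2.imwrite('pics/b8.png',cv2.resize(np.vstack([cv2.imread('pics/t8.png')[165:255,90:250],cv2.imread('pics/s8.png')[80:260,140:300]]),None,fx=2.2,fy=2.2))
for c,d in(('top',a),('side',b)):
  for n,z in(('jar_mid',.0625),('shaker_mid',.059),('spice_mid',.067)):
    r=finder.spot_point(n,c)
    if r:print(n,c,r[0]['conf'],at_z(d,px(r[0]['point']),z))
E
```

```text
time: 26.0
position: [0.4601, -0.1454, 0.2217]
tool_rot: [-2.13, -2.308, -0.0]
ft_force: [0.7, 0.7, -0.8]
grip_width: 1.002
t 26.0 p [ 46.01 -14.54  22.17] yaw 4.5805894552082504 tilt 0.042018534981351774 F [ 0.69  0.73 -0.84] w 8.720631308931528
q [-0.64 -0.07  0.87  1.91  0.06  1.28  0.29]
46.7,-18,22 -> [-3.5   0.41  0.17]
jar_mid top 0.97 [0.43985978 0.2500716  0.0625    ]
spice_mid top 0.87 [ 0.45878906 -0.10158407  0.067     ]
jar_mid side 0.6 [0.4448208  0.26329608 0.0625    ]
shaker_mid side 0.77 [ 0.4703542  -0.18103073  0.059     ]
spice_mid side 0.97 [ 0.45988956 -0.10540477  0.067     ]
```

View pics/b8.png

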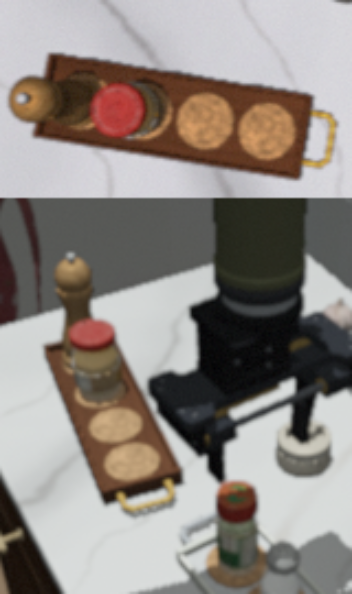

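```bash
python3 -m jog '[[[-1.8,0.3,0,0,0,0,8.7],[-1.8,0.2,2,0,0,0,8.7],[0,0,3,0,0,0,8.7],[0,0,3,0,0,0,8.7],[0,0,1.5,0,0,0,8.7],[0,0,0,0,0,0,8.7],[0,0,0,0,0,0,8.7],[0,0,0,0,0,0,8.7]]]'
python3 go.py 46.8,-18,7.7; python3 - <<'E'
from h import *
b=pic('side','s9.png');s=ctrl.get_state()['position']
cv2.imwrite('pics/b9.png',cv2.resize(cv2.imread('pics/s9.png')[160:310,190:350],None,fx=3,fy=3))
E
```

```text
time: 27.2
position: [0.4695, -0.1804, 0.1281]
tool_rot: [2.126, 2.311, 0.002]
ft_force: [-0.4, -0.9, 1.2]
grip_width: 0.999
t 27.2 p [ 46.95 -18.04  12.81] yaw 4.771659439483325 tilt 0.12409747892299867 F [-0.42 -0.88  1.18] w 8.692672211275584
q [-0.57  0.13  0.95  1.98 -0.12  1.08  0.52]
46.8,-18,7.7 -> [ 0.05 -0.16  5.11]
```

View pics/b9.png

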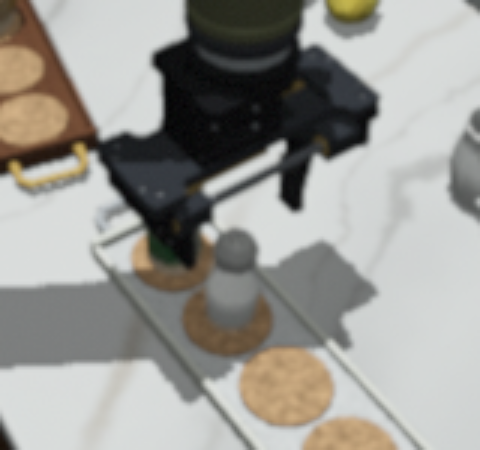

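The shaker at (235,280) sits between the open fingers, so I'll descend and grip.

```bash
python3 -m jog '[[[0,-0.1,1.5,0,0,0,8.7],[0,0,1.5,0,0,0,8.7],[0,0,1.3,0,0,0,8.7],[0,0,0.8,0,0,0,8.7],[0,0,0,0,0,0,8.7],[0,0,0,0,0,0,8.7],[0,0,0,0,0,0,8.7]]]'
python3 go.py 46.8,-18,7.7
```

```text
time: 27.95
position: [0.468, -0.1806, 0.0764]
tool_rot: [2.127, 2.311, 0.001]
ft_force: [0.6, 0.6, 0.1]
grip_width: 1.005
t 27.95 p [ 46.8  -18.06   7.64] yaw 4.7443709033458115 tilt 0.053965361158594426 F [0.57 0.57 0.06] w 8.740981285705256
q [-0.52  0.23  0.92  2.03 -0.22  0.98  0.6 ]
46.8,-18,7.7 -> [ 0.06  0.01 -0.06]
```

```bash
python3 -m jog '[[[0,0,0,0,0,0,7],[0,0,0,0,0,0,6],[0,0,0,0,0,0,5.2],[0,0,0,0,0,0,4.6],[0,0,0,0,0,0,4],[0,0,0,0,0,0,3.5],[0,0,0,0,0,0,3.5],[0,0,0,0,0,0,3.5],[0,0,0,0,0,0,3.5]]]' 20
python3 go.py
```

```text
time: 28.85
position: [0.4669, -0.1804, 0.0759]
tool_rot: [-2.127, -2.31, 0.001]
ft_force: [-2.9, -0.2, 2.3]
grip_width: 0.438
t 28.85 p [ 46.69 -18.04   7.59] yaw 4.741342236762978 tilt 0.08523769002026284 F [-2.89 -0.19  2.34] w 3.809911136287832
q [-0.52  0.23  0.92  2.03 -0.22  0.98  0.6 ]
```

```bash
python3 -m jog '[[[0,0,-0.5,0,0,0,3.5],[0,0,-1,0,0,0,3.5],[0,0,-2,0,0,0,3.5],[0,0,-3,0,0,0,3.5],[0,0,-4,0,0,0,3.5],[0,0,-3,0,0,0,3.5],[0,0,-1.5,0,0,0,3.5],[0,0,0,0,0,0,3.5],[0,0,0,0,0,0,3.5]]]' 20
python3 go.py 45.5,0,23 43.16,17.89,23; python3 - <<'E'
from h import *
b=pic('side','s10.png');s=ctrl.get_state()['position']
print('axis',[(proj(b,s+[0,0,h])-[190,130])*3 for h in(.02,-.003,-.063)])
r=finder.spot_point('shaker_mid','side');print(r[0]['conf'],px(r[0]['point']),proj(b,s+[0,0,-.018]))
cv2.imwrite('pics/b10.png',cv2.resize(cv2.imread('pics/s10.png')[130:280,190:350],None,fx=3,fy=3))
E
```

```text
time: 29.75
position: [0.4676, -0.1802, 0.2259]
tool_rot: [2.127, 2.312, 0.002]
ft_force: [0.0, 0.6, -1.0]
grip_width: 0.438
t 29.75 p [ 46.76 -18.02  22.59] yaw 4.763948789668817 tilt 0.060122955309667485 F [ 0.04  0.64 -1.02] w 3.809805072502985
q [-0.63 -0.02  0.95  1.87  0.01  1.28  0.4 ]
45.5,0,23 -> [18.07  0.24 -0.4 ]
43.16,17.89,23 -> [18.02 -0.85  0.01]
axis [array([235.24992671, 181.17062   ]), array([234.55467495, 206.66603382]), array([232.85199083, 269.10476229])]
0.68 [271.9744 202.9056] [268.0381309  204.27050673]
```

View pics/b10.png

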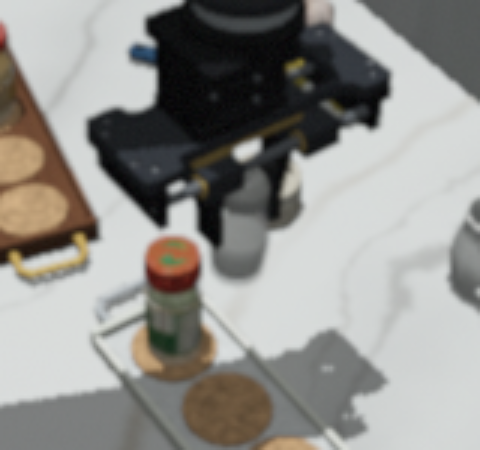

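```bash
python3 -m jog '[[[2,0,0,0,0,0,3.5],[3,0,0,0,0,0,3.5],[4,0,0,0,0,0,3.5],[4,0,0,0,0,0,3.5],[4,0,0,0,0,0,3.5],[4,0,0,0,0,0,3.5],[4,0,0,0,0,4,3.5],[4,0,0,0,0,4,3.5],[3,-0.3,0,0,0,4.4,3.5],[1,-0.3,0,0,0,0,3.5],[0,0,0,0,0,0,3.5],[0,0,0,0,0,0,3.5]]]' 20
python3 go.py 43.21,18.3,20
```

```text
time: 31.05
position: [0.4433, 0.1475, 0.2252]
tool_rot: [2.365, 2.067, -0.003]
ft_force: [0.4, -0.8, -1.0]
grip_width: 0.439
t 31.05 p [44.33 14.75 22.52] yaw -7.689693353786532 tilt 0.11059306801403834 F [ 0.35 -0.84 -0.96] w 3.815860730514332
q [-0.9  -0.08  0.5   1.93  0.04  1.29 -0.55]
43.21,18.3,20 -> [ 3.37 -1.59  2.52]
```

```bash
python3 -m jog '[[[1.7,-0.8,0,0,0,0,3.5],[1.7,-0.8,0,0,0,0,3.5],[0,0,2,0,0,0,3.5],[0,0,3,0,0,0,3.5],[0,0,3,0,0,0,3.5],[0,0,3,0,0,0,3.5],[0,0,1,0,0,0,3.5],[0,0,0,0,0,0,3.5],[0,0,0,0,0,0,3.5],[0,0,0,0,0,0,3.5]]]'
python3 go.py 43.21,18.3,7.7
```

```text
time: 32.05
position: [0.4333, 0.1853, 0.1076]
tool_rot: [2.365, 2.068, 0.005]
ft_force: [-0.6, -0.1, -0.7]
grip_width: 0.439
t 32.05 p [43.33 18.53 10.76] yaw -7.670124478793344 tilt 0.18081234907093446 F [-0.57 -0.06 -0.66] w 3.8179923658376205
q [-0.92  0.05  0.48  2.06 -0.03  1.03 -0.56]
43.21,18.3,7.7 -> [-0.26 -0.1   3.06]
```

```bash
python3 -m jog '[[[-0.2,0,1,0,0,0,3.5],[0,0,1,0,0,0,3.5],[0,0,0.7,0,0,0,3.5],[0,0,0.3,0,0,0,3.5],[0,0,0.1,0,0,0,3.5],[0,0,0,0,0,0,3.5],[0,0,0,0,0,0,3.5],[0,0,0,0,0,0,3.5]]]'
python3 go.py 43.21,18.3,7.6
```

```text
time: 32.85
position: [0.4312, 0.1834, 0.0758]
tool_rot: [-2.363, -2.068, 0.002]
ft_force: [-4.7, -1.0, 9.9]
grip_width: 0.439
t 32.85 p [43.12 18.34  7.58] yaw -7.628491954064153 tilt 0.10739309462745938 F [-4.69 -0.99  9.91] w 3.815483119608972
q [-0.92  0.1   0.48  2.09 -0.06  0.96 -0.54]
43.21,18.3,7.6 -> [-0.03  0.09 -0.02]
```

```bash
python3 -m jog '[[[0,0,-0.1,0,0,0,4.6],[0,0,0,0,0,0,5.5],[0,0,0,0,0,0,7],[0,0,0,0,0,0,8.7],[0,0,0,0,0,0,8.7],[0,0,0,0,0,0,8.7],[0,0,-1,0,0,0,8.7],[0,0,-2,0,0,0,8.7],[0,0,-4,0,0,0,8.7],[0,0,-4,0,0,0,8.7],[0,0,-2,0,0,0,8.7],[0,0,0,0,0,0,8.7]]]'
python3 -m jog '[[[-4,0.8,0,0,0,0,8.7],[-4,0.8,0,0,0,0,8.7],[-4,0.8,0,0,0,0,8.7],[-4,0.8,0,0,0,0,8.7],[-4,0.6,0,0,0,-4,8.7],[-4,0.4,0,0,0,-4,8.7],[-3,0,0,0,0,-4.4,8.7],[0,0,0,0,0,0,8.7],[0,0,0,0,0,0,8.7]]]'
python3 go.py 45.7,-10.7,8.7; python3 - <<'E'
from h import *
a=pic('top','t11.png');b=pic('side','s11.png')
for c,d in(('top',a),('side',b)):
  for n,z in(('shaker_mid',.059),('spice_mid',.067)):
    r=finder.spot_point(n,c)
    if r:print(n,c,r[0]['conf'],at_z(d,px(r[0]['point']),z))
E
```

```text
time: 34.05
position: [0.4338, 0.184, 0.2101]
tool_rot: [2.364, 2.068, 0.012]
ft_force: [0.8, -0.2, 0.1]
grip_width: 1.0
time: 34.95
position: [0.4439, -0.0904, 0.2054]
tool_rot: [-2.129, -2.309, 0.0]
ft_force: [-0.5, -0.1, 0.3]
grip_width: 1.001
t 34.95 p [44.39 -9.04 20.54] yaw 4.630645245800558 tilt 0.06704483964917672 F [-0.47 -0.05  0.34] w 8.708503310857733
q [-0.73 -0.15  0.81  1.99  0.12  1.26  0.12]
45.7,-10.7,8.7 -> [-1.77  1.18 11.84]
shaker_mid top 0.81 [0.4349086  0.17886741 0.059     ]
spice_mid top 0.66 [0.43470907 0.18174601 0.067     ]
spice_mid side 0.71 [ 0.46195395 -0.1016721   0.067     ]
```

```bash
python3 -m jog '[[[-0.8,0.6,0,0,0,0,8.7],[-0.8,0.6,2,0,0,0,8.7],[0,0,3,0,0,0,8.7],[0,0,1,0,0,0,8.7],[0,0,0,0,0,0,8.7],[0,0,0,0,0,0,8.7],[0,0,0,0,0,0,8.7]]]'
python3 go.py 45.8,-10.6,8.7; python3 - <<'E'
from h import *
b=pic('side','s12.png');s=ctrl.get_state()['position']
cv2.imwrite('pics/b12.png',cv2.resize(cv2.imread('pics/s12.png')[130:280,170:330],None,fx=3,fy=3))
E
```

```text
time: 35.95
position: [0.4586, -0.1052, 0.1471]
tool_rot: [2.126, 2.311, 0.003]
ft_force: [-0.7, 0.6, -0.0]
grip_width: 0.998
t 35.95 p [ 45.86 -10.52  14.71] yaw 4.779242444326041 tilt 0.12569932935726152 F [-0.67  0.63 -0.03] w 8.680220499067286
q [-0.72 -0.02  0.89  2.03  0.01  1.12  0.25]
45.8,-10.6,8.7 -> [-0.07 -0.08  6.01]
```

View pics/b12.png

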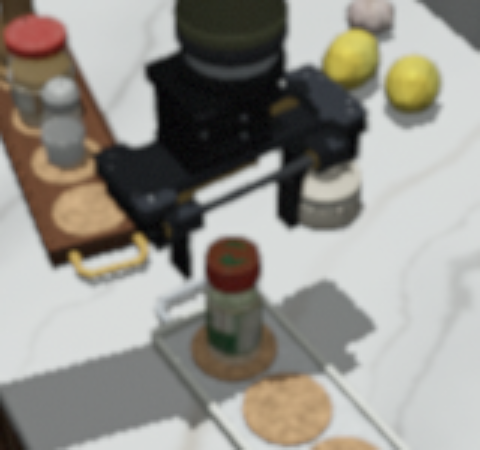

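The spice jar at (233,290) is between the fingers, and jar and shaker stand upright on the rack. Descending to grip.

```bash
python3 -m jog '[[[-0.1,-0.1,1.5,0,0,0,8.7],[0,0,2,0,0,0,8.7],[0,0,1.5,0,0,0,8.7],[0,0,1,0,0,0,8.7],[0,0,0,0,0,0,8.7],[0,0,0,0,0,0,8.7],[0,0,0,0,0,0,8.7]]]'
python3 go.py 45.8,-10.6,8.7
```

```text
time: 36.7
position: [0.4576, -0.1065, 0.0868]
tool_rot: [2.127, 2.311, 0.002]
ft_force: [-1.0, 0.0, 0.7]
grip_width: 0.997
t 36.7 p [ 45.76 -10.65   8.68] yaw 4.758001593682812 tilt 0.09770508023823057 F [-0.95  0.03  0.68] w 8.675536106593896
q [-0.69  0.1   0.91  2.09 -0.1   0.99  0.35]
45.8,-10.6,8.7 -> [ 0.05  0.05 -0.02]
```

```bash
python3 -m jog '[[[0,0,0,0,0,0,7],[0,0,0,0,0,0,6],[0,0,0,0,0,0,5.2],[0,0,0,0,0,0,4.6],[0,0,0,0,0,0,4],[0,0,0,0,0,0,3.5],[0,0,0,0,0,0,3.5],[0,0,0,0,0,0,3.5],[0,0,0,0,0,0,3.5]]]' 20
python3 go.py
python3 -m jog '[[[0,0,-0.5,0,0,0,3.5],[0,0,-1,0,0,0,3.5],[0,0,-2,0,0,0,3.5],[0,0,-3,0,0,0,3.5],[0,0,-4,0,0,0,3.5],[0,0,-1.5,0,0,0,3.5],[0,0,0,0,0,0,3.5],[0,0,0,0,0,0,3.5],[0,0,0,0,0,0,3.5]]]' 20
python3 go.py 45,2,20.7 42.15,10.34,20.7; python3 - <<'E'
from h import *
b=pic('side','s13.png');s=ctrl.get_state()['position']
print('axis',[(proj(b,s+[0,0,h])-[170,100])*3 for h in(.03,-.003,-.073)])
r=finder.spot_point('spice_mid','side');print(r[0]['conf'],px(r[0]['point']),proj(b,s+[0,0,-.02]))
cv2.imwrite('pics/b13.png',cv2.resize(cv2.imread('pics/s13.png')[100:250,170:330],None,fx=3,fy=3))
E
```

```text
time: 37.6
position: [0.4567, -0.1064, 0.0859]
tool_rot: [-2.127, -2.312, 0.0]
ft_force: [-0.3, -0.2, 0.1]
grip_width: 0.503
t 37.6 p [ 45.67 -10.64   8.59] yaw 4.755754010929916 tilt 0.01255854277968336 F [-0.32 -0.15  0.11] w 4.374759893043965
q [-0.69  0.1   0.91  2.09 -0.1   0.99  0.35]
time: 38.5
position: [0.4559, -0.1064, 0.2048]
tool_rot: [-2.126, -2.31, 0.002]
ft_force: [-0.6, -0.8, -0.9]
grip_width: 0.51
t 38.5 p [ 45.59 -10.64  20.48] yaw 4.747743331729146 tilt 0.1223751944524819 F [-0.57 -0.75 -0.85] w 4.433967930800254
q [-0.74 -0.11  0.88  1.96  0.09  1.25  0.19]
45,2,20.7 -> [12.64  0.46 -0.22]
42.15,10.34,20.7 -> [ 8.55 -2.15  0.01]
axis [array([227.31180635, 227.33396694]), array([227.99783725, 262.64491557]), array([229.34993632, 332.23930318])]
0.73 [248.1152 194.112 ] [246.11287677 193.3953333 ]
```

View pics/b13.png

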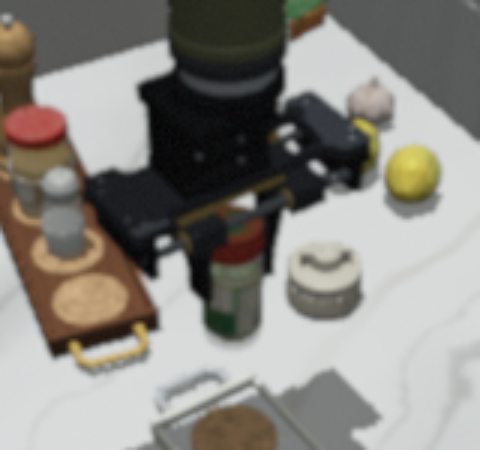

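```bash
python3 -m jog '[[[2,0,0,0,0,0,3.5],[3,0,0,0,0,0,3.5],[4,0,0,0,0,4,3.5],[4,0,0,0,0,4,3.5],[3,0,0,0,0,4.4,3.5],[1.5,0,0,0,0,0,3.5],[0,0,0,0,0,0,3.5],[0,0,0,0,0,0,3.5]]]' 20
python3 go.py 42.2,10.55,18
```

```text
time: 39.4
position: [0.4525, 0.0663, 0.2055]
tool_rot: [2.364, 2.068, -0.003]
ft_force: [0.7, -0.1, -1.0]
grip_width: 0.503
t 39.4 p [45.25  6.63 20.55] yaw -7.655909139507821 tilt 0.11182664174527009 F [ 0.68 -0.1  -0.95] w 4.373082351821436
q [-0.86 -0.11  0.63  1.98  0.07  1.25 -0.39]
42.2,10.55,18 -> [ 3.48 -3.55  2.55]
```

```bash
python3 -m jog '[[[1.2,-1.2,0,0,0,0,3.5],[1.2,-1.2,0,0,0,0,3.5],[1.1,-1.1,0,0,0,0,3.5],[0,0,2,0,0,0,3.5],[0,0,3,0,0,0,3.5],[0,0,3,0,0,0,3.5],[0,0,1,0,0,0,3.5],[0,0,0,0,0,0,3.5],[0,0,0,0,0,0,3.5],[0,0,0,0,0,0,3.5]]]'
python3 go.py 42.2,10.55,8.6
```

```text
time: 40.4
position: [0.4237, 0.1075, 0.1175]
tool_rot: [2.365, 2.068, 0.004]
ft_force: [0.6, -1.3, -0.8]
grip_width: 0.502
t 40.4 p [42.37 10.75 11.75] yaw -7.669696401824756 tilt 0.16038397061706877 F [ 0.55 -1.29 -0.76] w 4.3698684515587765
q [-0.9  -0.05  0.58  2.13  0.03  1.05 -0.47]
42.2,10.55,8.6 -> [-0.23 -0.15  3.14]
```

```bash
python3 -m jog '[[[-0.2,0,1,0,0,0,3.5],[0,0,1,0,0,0,3.5],[0,0,0.7,0,0,0,3.5],[0,0,0.3,0,0,0,3.5],[0,0,0.1,0,0,0,3.5],[0,0,0,0,0,0,3.5],[0,0,0,0,0,0,3.5],[0,0,0,0,0,0,3.5]]]'
python3 go.py 42.2,10.55,8.6
```

```text
time: 41.2
position: [0.4215, 0.1053, 0.0857]
tool_rot: [-2.363, -2.067, 0.004]
ft_force: [-5.6, -1.8, 13.0]
grip_width: 0.507
t 41.2 p [42.15 10.53  8.57] yaw -7.642074290048509 tilt 0.16400017751206544 F [-5.57 -1.83 12.99] w 4.413172389627079
q [-0.89 -0.    0.59  2.16  0.    0.98 -0.43]
42.2,10.55,8.6 -> [ 0.03  0.05 -0.03]
```

Contact again. Release, rise, move away to the right, and check everything.

```bash
python3 -m jog '[[[0,0,-0.1,0,0,0,5.2],[0,0,0,0,0,0,6],[0,0,0,0,0,0,7.5],[0,0,0,0,0,0,8.7],[0,0,0,0,0,0,8.7],[0,0,0,0,0,0,8.7],[0,0,-1,0,0,0,8.7],[0,0,-2,0,0,0,8.7],[0,0,-3,0,0,0,8.7],[0,0,-3,0,0,0,8.7],[0,0,-2,0,0,0,8.7],[0,0,0,0,0,0,8.7]]]'
python3 -m jog '[[[-4,1.5,0,0,0,0,8.7],[-4,1.5,0,0,0,0,8.7],[-4,1,0,0,0,0,8.7],[-4,0.7,0,0,0,0,8.7],[-4,0.7,0,0,0,0,8.7],[-4,0.7,0,0,0,0,8.7],[-4,0.7,0,0,0,0,8.7],[0,0,0,0,0,0,8.7],[0,0,0,0,0,0,8.7],[0,0,0,0,0,0,8.7]]]'
python3 - <<'E'
from h import *
np.set_printoptions(precision=1,suppress=True)
a=pic('top','t14.png');b=pic('side','s14.png')
A=np.radians(82.37);ey=np.array([np.cos(A),np.sin(A)]);ex=np.array([ey[1],-ey[0]]);C=np.array([.4366,.2165])
for n,z in(('spice_mid',.067),('shaker_mid',.059),('jar_mid',.0625),('mill_mid',.099),('timer_mid',.03)):
  P={}
  for c,d in(('top',a),('side',b)):
    r=finder.spot_point(n,c)
    if r:
      P[c]=px(r[0]['point']);w=at_z(d,P[c],z)[:2]
      print(n,c,round(r[0]['conf'],2),'rack x,y mm',1e3*((w-C)@ex),1e3*((w-C)@ey), w*1e3)
t=cv2.imread('pics/t14.png')[185:245,95:245];s=cv2.imread('pics/s14.png')[90:240,130:310]
cv2.imwrite('pics/b14.png',np.vstack([cv2.resize(t,(600,240)),cv2.resize(s,(430,358))] if 0 else [cv2.resize(t,(600,240)),cv2.resize(s[:, :],(600,355))]))
E
```

```text
time: 42.4
position: [0.4243, 0.1061, 0.1996]
tool_rot: [2.364, 2.067, 0.01]
ft_force: [0.2, 1.1, -0.4]
grip_width: 1.0
time: 43.4
position: [0.4522, -0.1798, 0.1955]
tool_rot: [-2.362, -2.069, 0.0]
ft_force: [-0.4, 0.9, -0.7]
grip_width: 1.0
spice_mid top 0.7 rack x,y mm 4.702487960226049 -111.2562624816915 [426.5 105.6]
spice_mid side 0.91 rack x,y mm 5.942174378171206 -111.59886855890993 [427.7 105.1]
shaker_mid top 0.8 rack x,y mm 0.5391788000062627 -34.4301979820224 [432.6 182.3]
shaker_mid side 0.76 rack x,y mm 3.3704561952846954 -41.881125349736585 [434.4 174.5]
jar_mid top 0.9 rack x,y mm -4.0772498701638895 35.439833338299366 [437.3 252.2]
mill_mid top 0.83 rack x,y mm -4.271231946995284 122.55025875870982 [448.6 338.5]
mill_mid side 0.66 rack x,y mm 1.3637030894080433 124.33088991585237 [454.5 339.5]
timer_mid top 0.59 rack x,y mm 210.04563969604732 -183.5898535158202 [620.4   6.6]
timer_mid side 0.5 rack x,y mm 203.33309907379154 -183.2845383507558 [613.8   7.8]
```

View pics/b14.png

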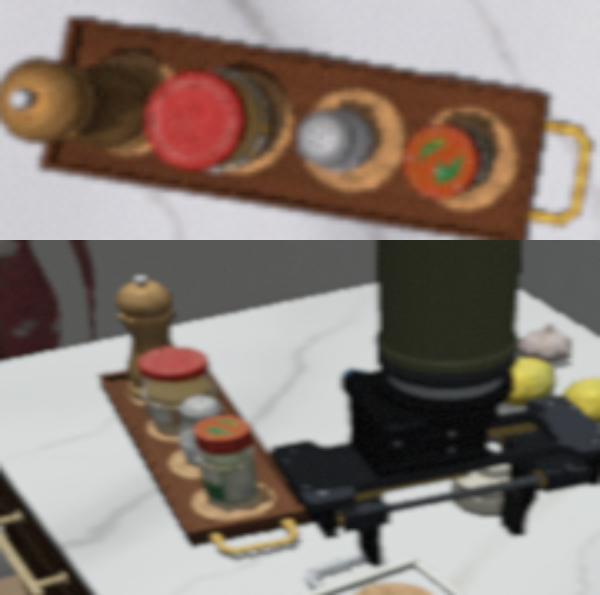

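Mill reads 8–10 mm off along the row, the only marginal one. I'll measure its head and foot edges against model outlines.

```bash
python3 - <<'E'
from h import *
from scipy.optimize import minimize
a=pic('top');b=pic('side')
A=np.radians(82.37);ey=np.array([np.cos(A),np.sin(A)]);ex=np.array([ey[1],-ey[0]]);C=np.array([.4366,.2165])
th=np.linspace(0,2*np.pi,40)
R={c:finder.trace('mill_mid',c)[0]['region'] for c in('top','side')}
def sil(d,x,y):
    c=C+x*ex+y*ey;pts=[]
    sph=[[c[0]+.025*np.cos(t)*np.cos(p),c[1]+.025*np.sin(t)*np.cos(p),.159+.025*np.sin(p)] for t in th for p in np.linspace(-1.5,1.5,9)]
    m=np.zeros((384*4,512*4),np.uint8)
    foot=[[c[0]+.029*np.cos(t),c[1]+.029*np.sin(t),z] for t in th for z in(.016,.034)]
    neck=[[c[0]+.021*np.cos(t),c[1]+.021*np.sin(t),z] for t in th for z in(.03,.14)]
    for P in(sph,foot,neck):
        q=np.array([proj(d,p) for p in P]);cv2.fillConvexPoly(m,cv2.convexHull(((q+.5)*4).astype(np.int32)),1)
    return cv2.resize(m.astype(np.float32),(512,384),interpolation=cv2.INTER_AREA)
for c,d in(('top',a),('side',b)):
    best=[]
    for x in np.arange(-.012,.013,.002):
        for y in np.arange(.104,.134,.002):
            s=sil(d,x,y);best.append((np.minimum(s,R[c]).sum()/np.maximum(s,R[c]).sum(),round(x*1e3),round(y*1e3)))
    print(c,sorted(best)[::-1][:6])
E
```

```text
top [(np.float32(0.8635382), 0, 116), (np.float32(0.85889304), 0, 114), (np.float32(0.85542166), 0, 118), (np.float32(0.8453168), 0, 120), (np.float32(0.8422363), -2, 118), (np.float32(0.8416839), 2, 114)]
side [(np.float32(0.52049756), 0, 114), (np.float32(0.5202982), 0, 116), (np.float32(0.5201005), 0, 118), (np.float32(0.51940674), 0, 120), (np.float32(0.5189433), 0, 122), (np.float32(0.5179984), 0, 124)]
```

The outline fit puts the mill at about y = 116–118 mm, where the mark is at 114 and the limit is 129. That's good, so I'm handing in.

```bash
python3 -c "
from bench import close_job
print(close_job())"
```

```text
the job is handed in; nothing more can be done
None
```

All four things now stand upright and released on the rack. From the handle the order is spice jar, salt shaker, honey jar, pepper mill, the same as on the tray. I handed the job in at about 44 s of the 125 s allowed, with the gripper well clear of everything. No verdict was reported.

In the last checks, the spice jar, shaker and honey jar were all within about 6 mm of their mark centres. The timer read within about 6 mm of its first reading, in line with measurement scatter.

The checks disagreed on the mill. The point detector put it 8–10 mm past its mark along the row, where the limit is 15 mm. A fit of its outline in the top view gave about 2 mm. The side-view fit was no help because the mill is partly hidden there. I left it as it was, since every estimate is within the limit.

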